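Close the stock box and hold the scanner over its label

TASK

Book in the packed stock box: first lower its hinged lid until it is fully closed, then draw the hand scanner out of its slanted holster, turn it so that its nose points straight down, and hold it steady in the air with the nose about 10 cm above the middle of the striped label on the lid. Finish while still holding it there in the gripper, and leave the other things on the table where they stand.

Things in the scene. Friction and masses are not known exactly. Their poses are not given: they have to be found in the camera images.
- lid (a joint): Hinge of the stock box's lid (rad): 0 = fully closed, lying on the box's rims; grows as it opens, at most 1.5; starts partly open. The hinge is stiff: the lid stays where it is left, and a push of 1 to 4 N near its free edge moves it.
- stockbox: Open wooden box packed with glasses, fixed to the table; 200 (its x) x 160 (its y) x 85 high. Origin: centre of its underside, z up. The lid is hinged along its +x rim (the side away from the robot) and its free edge is at its -x side when closed. Yaw within 0.3 rad.
- lid_hinge (a point): Point on the hinge line of the lid, half-way along it, 86 above the table; the frame turns with the lid. The lid is a plain wooden board 212 long from the hinge (its -x direction) x 160 (y) x 8 thick (from z 0 to z 8 of this frame); its outer face looks along +z of this frame. It overhangs the box's -x side by 12.
- label (a point): Centre of the paper label with black stripes (90 x 60) on the middle of the lid's outer face, 100 from the hinge; z points out of the lid. It faces up, 95 above the table, when the lid is closed.
- holster: Small stand fixed to the table: steel base plate 135 x 100 x 10 and a black cup that leans 40 degrees from vertical, its mouth up and toward the holster's +x (away from the robot). Origin: table level, below the cup's closed end. The cup is 68 deep inside, along its leaning axis, walls 4 thick, with about 2.5 play each side of the scanner's head. Yaw within 0.3 rad.
- scanner_nose (a point): Centre of the window at the nose of the loose stick-shaped hand scanner (grey plastic, about 0.2 kg, 182 long). z runs from nose to handle: z up = nose straight down. Starts nose down in the cup, z leaning 40 degrees toward the holster's +x, handle up and away from the robot. A head 32 (x) x 44 (y) for the first 70, nearly all in the cup, then the handle. Balance point 58 from the nose.
- scanner_handle (a point): Point on the axis of the scanner's handle, 120 from the nose and 62 from the handle's end; same axes as scanner_nose. The handle is 24 (x) x 26 (y), rounded, straight from 70 to 182 from the nose; its y faces stand upright at the start and are free on both sides; at the start this point is 118 above the table.
- jar_mid (a point): Bystander, loose: a glass jar with steel cap, 64 dia x 100 (mm). The point is at its centre, half-way up; z up.
- tumbler_mid (a point): Bystander, loose: a white ceramic cup, 66 dia x 85 (mm). The point is at its centre, half-way up; z up.
- tape_mid (a point): Bystander, loose: a flat-lying cardboard tape roll, 96 dia x 45 (mm). The point is at its centre, half-way up; z up.
- bottle_mid (a point): Bystander, loose: a green glass bottle, 70 dia x 220 (mm). The point is at its centre, half-way up; z up.
- torch_mid (a point): Bystander, loose: an aluminium torch standing on its 44 dia head, 140 high (mm). The point is at its centre, half-way up; z up.
- carton_mid (a point): Bystander, loose: a small closed cardboard carton, 90 x 70 x 60 (mm). The point is at its centre, half-way up; z up.
Not all that is in view belongs to the job. Leave any orange or pink look-alike of the part that bears scanner_nose alone.

How it is judged:
On the way, in this order (a step that is already met when the one before it is completed fails the run):
1. the lid is fully closed while the scanner still sits in its holster (value of joint lid below 0.06 rad and distance of scanner_nose from where it was at the start of the episode below 0.02 m), for 0.2 s.
2. the scanner is drawn clear of its holster, in the gripper, the lid still closed (value of joint lid below 0.06 rad and contact force between scanner and holster below 0.05 N and contact force between scanner and the fingers above 1 N and distance between scanner_nose and holster above 0.11 m), for 0.1 s.
At the end, for the whole second after the job is handed in: The lid is closed (within 0.06 rad) and the gripper holds the scanner steady (under 3 cm/s), touching neither holster nor box, nose down within 0.22 rad of vertical, the nose within 30 mm sideways of the label's centre and 60 to 150 mm above it (value of joint lid below 0.06 rad and contact force between scanner and holster below 0.05 N and contact force between scanner and the fingers above 1 N and contact force between scanner and stockbox below 0.05 N and angle between scanner_nose's own z axis and vertical below 0.22 rad and horizontal distance between scanner_nose and label below 0.03 m and z of scanner_nose in the frame of label between 0.06 and 0.15 m and linear speed of scanner below 0.03 m/s); the arm keeps its last pose, push and grip.
It fails at once if another thing on the table is moved by more than 3 cm (distance of any of jar_mid, tumbler_mid, tape_mid, bottle_mid, torch_mid, carton_mid from where it was at the start of the episode above 0.03 m).
It fails at once if another thing on the table is tipped over (angle between any of jar_mid, tumbler_mid, tape_mid, bottle_mid, torch_mid, carton_mid's own z axis and vertical above 0.5 rad).
It also fails if it takes over 58 s, if anything falls off the work surface, if the arm or the gripper's body presses on something with over 40 N, if the wrist force passes 120 N, or if a joint passes its speed limit or range.

ROBOT

A 6-joint arm with a two-finger parallel gripper is mounted at the origin on the work surface. World frame = base frame: x ahead of the robot, y to its left, z up, the work surface at z = 0. Lengths are in m, angles in rad, forces in N, time in s.
With the tool pointing down it reaches from about 0.35 to 0.925 m from the base axis. Payload 6.4 kg.
Tool frame: the origin (TCP) lies on the centre line of the jaws, within the pads' length; the fingertips stand 22 mm ahead of it and the grasp point (between the pads) lies 3 mm ahead of it; z points along the fingers, y is the direction in which the jaws open and shut (so a half turn about z gives the same grasp; the last joint's range is limited). The gripper opens to 94 mm and grips with 3 to 60 N. Pads are 16 mm wide; open, the fingers measure 119 mm over their backs; the gripper's body (75 mm by 177 mm) begins 78 mm behind the grasp point.
Start: joints at [-1.392, 0.245, 1.558, -0, 1.339, -0.174], TCP at [0.225, -0.61, 0.227] pointing down, gripper open.
Joint ranges: [-3.13, 3.13], [-1.02, 2.26], [0.13, 2.54], [-0.95, 4.09], [0.21, 2.88], [-2.74, 2.74]. Speed limits (rad/s): [2.57, 2.57, 3.14, 3.14, 3.14, 3.14].

INTERFACE

Orientations are given as a unit quaternion [x, y, z, w].
In Python, from plant import manip gives the robot as it stands. The module is installed in compiled form; this text tells all that it offers.
- The arm moves only by the tool servo_tool, never from a script. Its argument "moves" is a list of rows, each an object of numbers: "x", "y", "z": the shift along the tool's x, y, z in mm; "rx", "ry", "rz": the turn, a rotation vector about the tool's x, y, z in rad; "hand": the finger opening in mm, from 0 to 94. A call has 1 to 8 rows; each row shifts and turns the commanded pose from where the row before left it, along the tool's axes as they then stand; what a row does not reach is not made up. A row lasts 1/8 s, in which the tool goes at most 62.5 mm and 10.7 degrees, less where a joint would pass 70% of its speed; a pose out of reach is approached as far as the arm can. A call is refused whole if a number of a shift passes 62.5 or a number of a turn 0.188, either way. A call with a gripper value outside its range is refused whole. The fingers move at their own pace and stop on an object; "grip_force" is the grip in N (left out, the last holds). Time passes only in rows, so rows that do not move let the fingers close. It gives the time, the measured TCP pose, the force and the opening at its end, in the units of the state.
- manip.read_state(): the state, without advancing time (a new reading comes with each control period).
- manip.camera(name): name is "scene" or "top" or "wrist"; returns the picture (400x640x3 uint8, red, green, blue); there is no depth.
- manip.get_calibration(name): a dict with "intrinsics" (3x3 intrinsics, pixels), "R" (3x3) and "t" (3): a world point X has camera coordinates R X + t. Camera axes: x right, y down, z forward; pixel columns grow to the right and rows downward; lengths in m; the calibration is good to about 2 mm. A picture is of the moment at which its call begins: read the wrist's pose just before it. get_calibration takes no time and is no camera call; for the wrist camera it gives the pose at the moment of the call.
- manip.close_job(): hands the job in, once; it reports no verdict.
The state is a dict: "clock": time; "joints": joint angles; "dq": joint speeds; "tau": joint torques, N m; "eef_pos": TCP position; "tcp_rot": TCP orientation; "contact_force": force on the tool from outside, world axes, zero at the start; "torque": the same for the moment, N m; "opening": finger opening in m.
Only numpy, scipy, OpenCV 4.12 (cv2) and the standard library are available. Lean on these libraries where they do the work, as an engineer would, in place of code of your own. Each camera call takes 0.05 s, during which the arm holds its last target.

## Working session

There is one attempt and no reset: what is moved stays moved. The work goes in short steps, Python scripts to look and compute and a tool call to move; the robot and the scene stay as the last step left them, time stands still between calls to the robot, and variables do not carry over. Pictures are saved under pics/ and viewed, and the job is handed in when it is done.

Besides the shell and the picture viewer there is one more tool, called after ">>>" in YAML: its name, and indented under it one key for each argument. servo_tool: Moves the arm, as the interface text tells. Its arguments: {"type":"object","properties":{"moves":{"type":"array"},"grip_force":{"type":"number"}},"required":["moves"]}

```bash
mkdir -p pics; ls
python3 - <<'E'
from plant import manip
import cv2,numpy as np
s=manip.read_state();print({k:np.round(v,3).tolist() for k,v in s.items()})
for n in("scene","top"):
    im=manip.camera(n);cv2.imwrite(f"pics/{n}0.png",im[:,:,::-1])
    c=manip.get_calibration(n);print(n,np.round(c["intrinsics"],1).tolist(),np.round(c["R"],4).tolist(),np.round(c["t"],4).tolist())
E
```

```text
pics
{'clock': 0.0, 'joints': [-1.392, 0.246, 1.559, -0.0, 1.339, -0.174], 'dq': [0.001, -0.002, 0.001, 0.001, -0.001, 0.001], 'tau': [0.0, -41.584, -31.46, 0.068, 0.033, -0.0], 'eef_pos': [0.224, -0.609, 0.226], 'tcp_rot': [0.984, 0.175, -0.0, -0.001], 'contact_force': [0.587, 0.248, 0.216], 'torque': [0.04, 0.035, -0.009], 'opening': 0.094}
scene [[417.4, 0.0, 317.9], [0.0, 417.4, 198.8], [0.0, 0.0, 1.0]] [[-0.0062, 0.9999, 0.0108], [0.836, 0.0111, -0.5487], [-0.5488, 0.0056, -0.836]] [-0.0132, -0.3515, 1.6773]
top [[369.4, 0.0, 318.5], [0.0, 369.4, 196.9], [0.0, 0.0, 1.0]] [[-0.0294, -0.9995, 0.0099], [-0.9965, 0.0286, -0.0791], [0.0787, -0.0122, -0.9968]] [0.0181, 0.5311, 1.0682]
```

View pics/scene0.png

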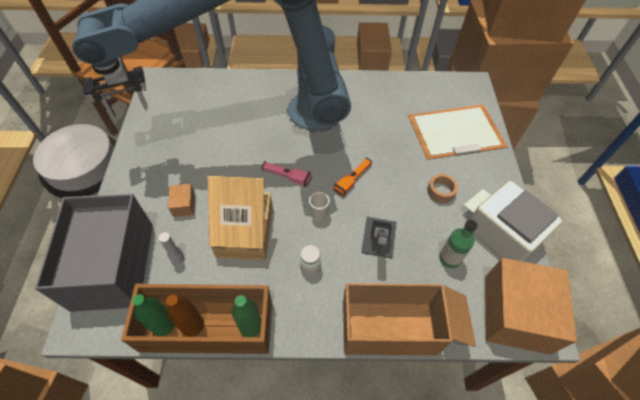

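View pics/top0.png

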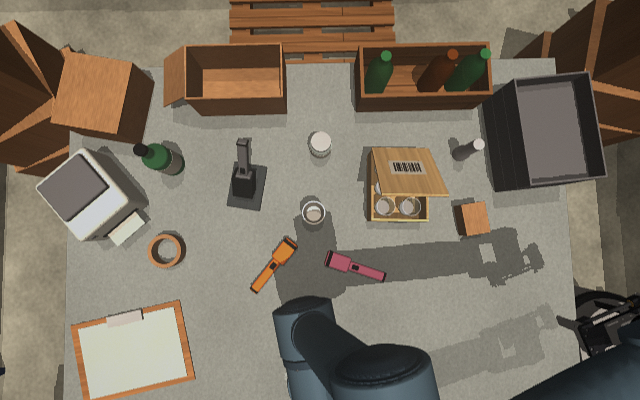

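Candidates in the top view: the pink look-alike at (355,265) and the orange one at (273,265), both lying flat. The grey stick in the black cup at (243,170) matches the description, so I choose that one. Next I'll take close crops.

Run:
```python
import cv2
t=cv2.imread("pics/top0.png");s=cv2.imread("pics/scene0.png")
def c(im,x,y,w,h,n): cv2.imwrite(n,cv2.resize(im[y:y+h,x:x+w],None,fx=6,fy=6,interpolation=cv2.INTER_CUBIC))
c(t,355,130,110,100,"pics/tbox.png");c(t,210,125,100,95,"pics/thol.png")
c(s,195,165,90,100,"pics/sbox.png");c(s,340,205,80,75,"pics/shol.png")
```

```text
(no output)
```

View pics/tbox.png

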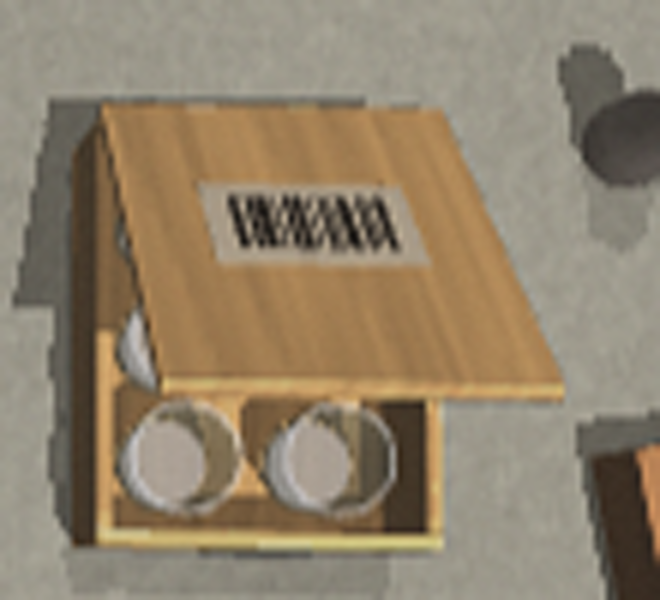

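View pics/thol.png

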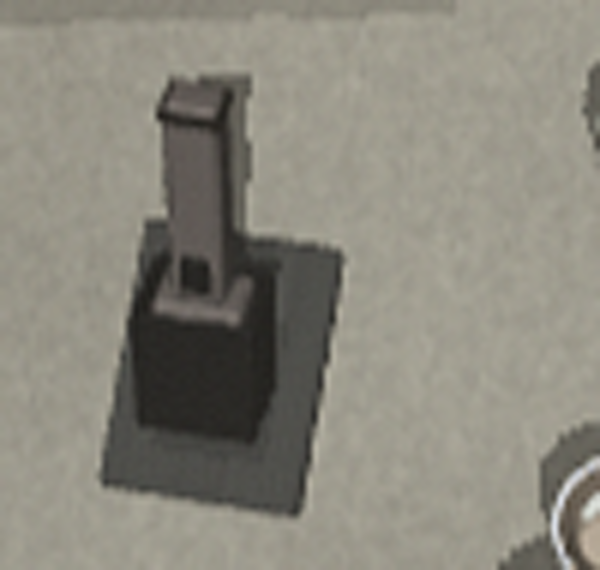

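View pics/sbox.png

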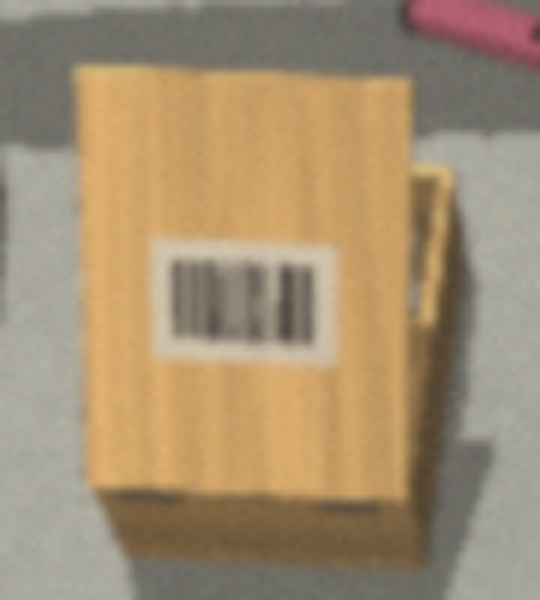

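View pics/shol.png

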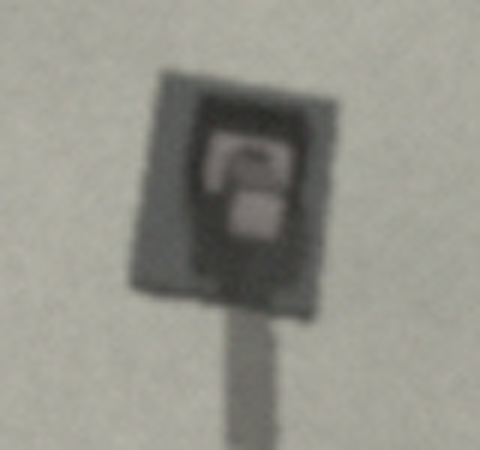

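```bash
cat > h.py <<'E'
import numpy as np
from scipy.spatial.transform import Rotation as Ro
from scipy.optimize import least_squares
from plant import manip
def Rz(a): return Ro.from_euler('z',a).as_matrix()
def proj(n,X,cal={}):
    if n not in cal: cal[n]=manip.get_calibration(n)
    c=cal[n]; p=(c["R"]@np.asarray(X).T).T+c["t"]; q=(c["intrinsics"]@p.T).T
    return q[:,:2]/q[:,2:]
def px(o,L): return (np.array(L)+.5)/6-.5+np.array(o)
E
cat > fit.py <<'E'
from h import *
# lid frame pts
lid=np.array([[0,80,8],[0,-80,8],[-212,80,8],[-212,-80,8]])/1e3
lab=np.array([[-100+30,45,9],[-70,-45,9],[-130,-45,9],[-130,45,9]])/1e3
rimT=np.array([[-100,-80,85]])/1e3
def pts(p):
    R=Rz(p[2]);h=np.array([p[0],p[1],.086])
    L=R@Ro.from_euler('y',p[3]).as_matrix()
    if (L@[-1,0,0])[2]<0: pass
    f=lambda P:(L@P.T).T+h
    r=(R@(rimT-[.1,0,.0]).T).T+[p[0],p[1],0]
    return f(lid),f(lab),r
tm=px((355,130),[(103,107),(440,110),(160,380),(565,388),(200,183),(400,186),(432,266),(220,262),(443,538)])
sm=px((195,165),[(407,500),(90,488),(411,77),(77,66),(335,363),(155,357),(152,238),(337,245)])
def res(p):
    l,b,r=pts(p)
    return np.r_[(proj("top",np.vstack([l,b,r]))-tm).ravel(),(proj("scene",np.vstack([l,b]))-sm).ravel()]
o=least_squares(res,[.7,-.2,0,.5],loss='soft_l1');print("box hinge x,y,yaw,lid",o.x.round(4),np.abs(o.fun).max());print(o.fun.reshape(-1,2).round(1).tolist())
l,b,r=pts(o.x);print("lid corners",l.round(3).tolist())
oc=o.x.copy();oc[3]=0;print("label closed",pts(oc)[1].mean(0))
# holster
pl=np.array([[67.5,50,10],[67.5,-50,10],[-67.5,-50,10],[-67.5,50,10]])/1e3
tp=px((210,125),[(148,222),(343,250),(300,515),(103,485)])
sp=px((340,205),[(313,318),(130,290),(163,72),(338,100)])
def rp(p):
    P=(Rz(p[2])@pl.T).T+[p[0],p[1],0]
    return np.r_[(proj("top",P)-tp).ravel(),(proj("scene",P)-sp).ravel()]
o=least_squares(rp,[.6,.2,0]);print("plate",o.x.round(4));print(o.fun.reshape(-1,2).round(1).tolist())
# scanner: handle end centre triangulated, yaw = plate
yw=o.x[2];a=Rz(yw)@np.array([np.sin(.698),0,np.cos(.698)])
te=px((210,125),[(197,102)]);se=px((340,205),[(256,214)])
def re(p): return np.r_[(proj("top",[p])-te).ravel(),(proj("scene",[p])-se).ravel()]
e=least_squares(re,[.7,.2,.16]);print("end",e.x.round(4),e.fun.round(1));E=e.x
print("handle pt",E-a*.062,"nose",E-a*.182)
E
python3 fit.py
```

```text
box hinge x,y,yaw,lid [ 0.6505 -0.2271 -0.0413  0.8359] 3.0062027749806077
[[-0.6, 0.2], [0.4, 0.5], [0.0, 0.4], [0.8, -0.1], [-0.6, 0.7], [0.1, 0.7], [0.0, 0.1], [-0.4, 0.3], [0.0, 3.0], [0.3, 0.8], [-0.5, 0.3], [0.1, 1.4], [-0.3, 0.7], [0.4, 0.8], [-0.2, 0.3], [-0.1, 0.4], [0.1, 0.7]]
lid corners [[0.66, -0.147, 0.091], [0.653, -0.307, 0.091], [0.518, -0.142, 0.249], [0.511, -0.301, 0.249]]
label closed [ 0.55056373 -0.22295806  0.095     ]
plate [ 0.5715  0.2149 -0.1794]
[[-0.2, -0.4], [0.3, -0.1], [0.2, 0.3], [-0.3, 0.3], [0.7, 0.4], [-0.3, -0.4], [-0.6, 0.0], [0.1, 0.3]]
end [0.668  0.1959 0.1691] [-0.1  0.  -0.1  0. ]
handle pt [0.6288236  0.20300224 0.12156331] nose [0.55293921 0.21676541 0.02962782]
```

>>> servo_tool:
  moves:
    - {"z":-45,"hand":0}
    - {"z":-45}
    - {"z":-45}
    - {"x":39,"y":-27}
    - {"x":39,"y":-27}
    - {"x":39,"y":-27}
    - {"x":39,"y":-27}
    - {"x":39,"y":-27}

```text
validation failed for argument at $.mo...
```

>>> servo_tool:
  moves:
    - {"x":39,"y":-27}
    - {"x":39,"y":-27}
    - {"x":39,"y":-27}
    - {"x":39,"y":-27}
    - {"x":20,"y":-14}
    - {}

```text
validation failed for argument at $.mo...
```

>>> servo_tool:
  moves:
    - {"x":0,"y":0,"z":-45,"rx":0,"ry":0,"rz":0,"hand":0}
    - {"x":0,"y":0,"z":-45,"rx":0,"ry":0,"rz":0,"hand":0}
    - {"x":0,"y":0,"z":-45,"rx":0,"ry":0,"rz":0,"hand":0}
    - {"x":39,"y":-27,"z":0,"rx":0,"ry":0,"rz":0,"hand":0}
    - {"x":39,"y":-27,"z":0,"rx":0,"ry":0,"rz":0,"hand":0}

```text
clock: 0.72
eef_pos: [0.2794, -0.5316, 0.3625]
tcp_rot: [0.985, 0.175, 0.0, 0.0]
contact_force: [0.4, 0.5, 0.7]
opening: 0.0473
```

>>> servo_tool:
  moves:
    - {"x":39,"y":-27,"z":0,"rx":0,"ry":0,"rz":0,"hand":0}
    - {"x":39,"y":-27,"z":0,"rx":0,"ry":0,"rz":0,"hand":0}
    - {"x":39,"y":-27,"z":0,"rx":0,"ry":0,"rz":0,"hand":0}
    - {"x":39,"y":-27,"z":0,"rx":0,"ry":0,"rz":0,"hand":0}
    - {"x":39,"y":-27,"z":0,"rx":0,"ry":0,"rz":0,"hand":0}
    - {"x":39,"y":-27,"z":0,"rx":0,"ry":0,"rz":0,"hand":0}
    - {"x":39,"y":-27,"z":0,"rx":0,"ry":0,"rz":0,"hand":0}
    - {"x":0,"y":0,"z":0,"rx":0,"ry":0,"rz":0,"hand":0}

```text
clock: 1.72
eef_pos: [0.471, -0.2584, 0.3621]
tcp_rot: [0.984, 0.178, -0.0, -0.0]
contact_force: [-0.1, -0.7, -0.6]
opening: 0.0007
```

Run:
```python
from plant import manip
import cv2,numpy as np
s=manip.read_state();print({k:np.round(s[k],4).tolist() for k in('clock','eef_pos','tcp_rot','opening','contact_force')})
c=manip.get_calibration("wrist");print(c["intrinsics"].round(1).tolist() if hasattr(c["intrinsics"],'round') else c)
im=manip.camera("wrist");cv2.imwrite("pics/w1.png",im[:,:,::-1])
```

```text
{'clock': 1.725, 'eef_pos': [0.471, -0.2584, 0.3621], 'tcp_rot': [0.9841, 0.1777, -0.0001, -0.0003], 'opening': 0.0007, 'contact_force': [-0.146, -0.6608, -0.5905]}
[[345.2, 0.0, 317.3], [0.0, 345.2, 201.9], [0.0, 0.0, 1.0]]
```

View pics/w1.png

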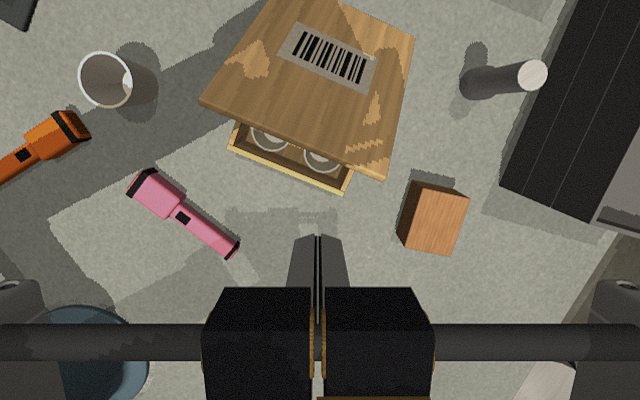

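>>> servo_tool:
  moves:
    - {"x":34,"y":-8,"z":0,"rx":0,"ry":0,"rz":0,"hand":0}
    - {"x":34,"y":-8,"z":0,"rx":0,"ry":0,"rz":0,"hand":0}
    - {"x":0,"y":0,"z":40,"rx":0,"ry":0,"rz":0,"hand":0}
    - {"x":0,"y":0,"z":30,"rx":0,"ry":0,"rz":0,"hand":0}
    - {"x":0,"y":0,"z":10,"rx":0,"ry":0,"rz":0,"hand":0}
    - {"x":0,"y":0,"z":0,"rx":0,"ry":0,"rz":0,"hand":0}

```text
clock: 2.52
eef_pos: [0.5279, -0.2229, 0.2823]
tcp_rot: [0.985, 0.175, -0.0, -0.0]
contact_force: [-0.4, -0.5, 1.4]
opening: 0.0003
```

>>> servo_tool:
  moves:
    - {"x":0,"y":0,"z":10,"rx":0,"ry":0,"rz":0,"hand":0}
    - {"x":0,"y":0,"z":5,"rx":0,"ry":0,"rz":0,"hand":0}
    - {"x":0,"y":0,"z":5,"rx":0,"ry":0,"rz":0,"hand":0}

```text
clock: 2.9
eef_pos: [0.5284, -0.2223, 0.2625]
tcp_rot: [0.984, 0.175, 0.0, 0.0]
contact_force: [0.3, 0.7, 0.9]
opening: 0.0004
```

>>> servo_tool:
  moves:
    - {"x":-4,"y":-1.5,"z":12,"rx":0,"ry":0,"rz":0,"hand":0}
    - {"x":-8,"y":-3,"z":9.5,"rx":0,"ry":0,"rz":0,"hand":0}
    - {"x":-8,"y":-3,"z":9.5,"rx":0,"ry":0,"rz":0,"hand":0}
    - {"x":-8,"y":-3,"z":9.5,"rx":0,"ry":0,"rz":0,"hand":0}
    - {"x":-4.5,"y":-1.7,"z":8,"rx":0,"ry":0,"rz":0,"hand":0}
    - {"x":-4.5,"y":-1.7,"z":8,"rx":0,"ry":0,"rz":0,"hand":0}
    - {"x":-4.5,"y":-1.7,"z":8,"rx":0,"ry":0,"rz":0,"hand":0}
    - {"x":-4.5,"y":-1.7,"z":8,"rx":0,"ry":0,"rz":0,"hand":0}

```text
clock: 3.9
eef_pos: [0.479, -0.2219, 0.1895]
tcp_rot: [0.984, 0.176, 0.0, 0.0]
contact_force: [-0.3, -0.4, 0.3]
opening: 0.0003
```

Run:
```python
from plant import manip
import cv2,numpy as np
im=manip.camera("scene")[:,:,::-1]
cv2.imwrite("pics/s2.png",cv2.resize(im[130:290,150:350],None,fx=3,fy=3,interpolation=cv2.INTER_CUBIC))
```

```text
(no output)
```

View pics/s2.png

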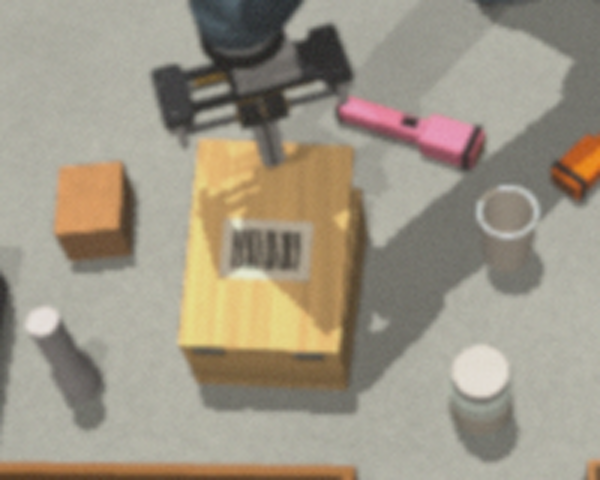

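The lid has followed the fingertip, which is at about (270,160) in the crop, right by the free edge. I'll carry on down.

>>> servo_tool:
  moves:
    - {"x":-3,"y":-1,"z":9,"rx":0,"ry":0,"rz":0,"hand":0}
    - {"x":-3,"y":-1,"z":9,"rx":0,"ry":0,"rz":0,"hand":0}
    - {"x":-3,"y":-1,"z":9,"rx":0,"ry":0,"rz":0,"hand":0}
    - {"x":-3,"y":-1,"z":9,"rx":0,"ry":0,"rz":0,"hand":0}
    - {"x":-1,"y":0,"z":9,"rx":0,"ry":0,"rz":0,"hand":0}
    - {"x":-1,"y":0,"z":9,"rx":0,"ry":0,"rz":0,"hand":0}
    - {"x":-1,"y":0,"z":9,"rx":0,"ry":0,"rz":0,"hand":0}

```text
clock: 4.82
eef_pos: [0.4636, -0.2232, 0.1263]
tcp_rot: [0.984, 0.175, -0.0, -0.0]
contact_force: [-0.3, 0.9, -0.1]
opening: 0.0007
```

>>> servo_tool:
  moves:
    - {"x":0,"y":0,"z":4,"rx":0,"ry":0,"rz":0,"hand":0}
    - {"x":0,"y":0,"z":2,"rx":0,"ry":0,"rz":0,"hand":0}
    - {"x":0,"y":0,"z":0,"rx":0,"ry":0,"rz":0,"hand":0}

```text
clock: 5.2
eef_pos: [0.4638, -0.2233, 0.121]
tcp_rot: [0.984, 0.175, 0.0, 0.0]
contact_force: [0.4, -0.5, -0.3]
opening: 0.0006
```

>>> servo_tool:
  moves:
    - {"x":0,"y":0,"z":2,"rx":0,"ry":0,"rz":0,"hand":0}
    - {"x":0,"y":0,"z":2,"rx":0,"ry":0,"rz":0,"hand":0}
    - {"x":0,"y":0,"z":0,"rx":0,"ry":0,"rz":0,"hand":0}

```text
clock: 5.58
eef_pos: [0.4637, -0.2232, 0.1169]
tcp_rot: [0.984, 0.175, 0.0, -0.0]
contact_force: [-0.0, 0.3, -0.5]
opening: 0.0005
```

>>> servo_tool:
  moves:
    - {"x":0,"y":0,"z":1,"rx":0,"ry":0,"rz":0,"hand":0}
    - {"x":0,"y":0,"z":0.5,"rx":0,"ry":0,"rz":0,"hand":0}
    - {"x":0,"y":0,"z":0,"rx":0,"ry":0,"rz":0,"hand":0}

```text
clock: 5.95
eef_pos: [0.4637, -0.2232, 0.1157]
tcp_rot: [0.984, 0.176, -0.0, -0.0]
contact_force: [-1.6, 1.1, 3.2]
opening: 0.0003
```

>>> servo_tool:
  moves:
    - {"x":0,"y":0,"z":1,"rx":0,"ry":0,"rz":0,"hand":0}
    - {"x":0,"y":0,"z":0,"rx":0,"ry":0,"rz":0,"hand":0}
    - {"x":0,"y":0,"z":0,"rx":0,"ry":0,"rz":0,"hand":0}

```text
clock: 6.32
eef_pos: [0.4638, -0.2233, 0.1156]
tcp_rot: [0.984, 0.176, -0.0, -0.0]
contact_force: [-4.2, 0.7, 10.6]
opening: 0.0005
```

Run:
```python
from plant import manip
import cv2,numpy as np
print(manip.read_state()['contact_force'])
im=manip.camera("top")[:,:,::-1]
cv2.imwrite("pics/t3.png",im)
cv2.imwrite("pics/t3c.png",cv2.resize(im[130:230,355:465],None,fx=6,fy=6,interpolation=cv2.INTER_CUBIC))
```

```text
[-4.18406718  0.66000045 10.64878519]
```

View pics/t3c.png

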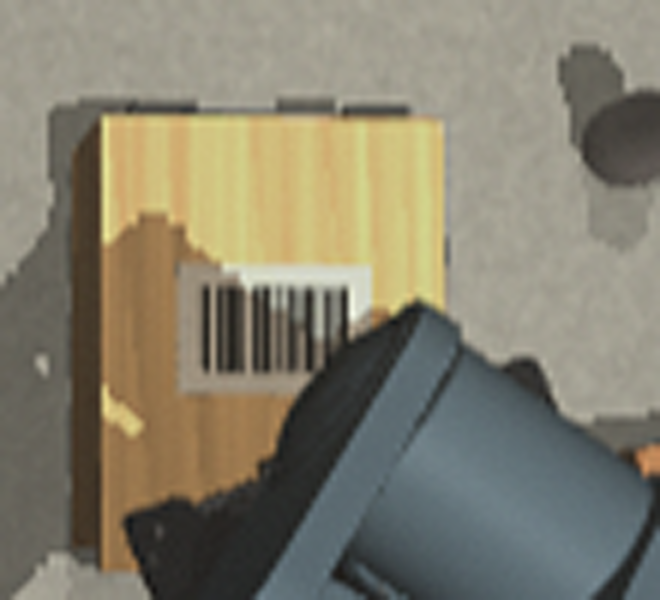

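>>> servo_tool:
  moves:
    - {"x":0,"y":0,"z":-10,"rx":0,"ry":0,"rz":0,"hand":0}
    - {"x":0,"y":0,"z":-40,"rx":0,"ry":0,"rz":0,"hand":40}
    - {"x":0,"y":0,"z":-50,"rx":0,"ry":0,"rz":0,"hand":80}
    - {"x":0,"y":0,"z":-50,"rx":0,"ry":0,"rz":0,"hand":80}
    - {"x":0,"y":0,"z":-50,"rx":0,"ry":0,"rz":0,"hand":80}
    - {"x":0,"y":0,"z":-20,"rx":0,"ry":0,"rz":0,"hand":80}

```text
clock: 7.12
eef_pos: [0.4645, -0.2239, 0.3379]
tcp_rot: [0.984, 0.175, 0.002, 0.002]
contact_force: [0.4, 1.0, -0.7]
opening: 0.047
```

```bash
cat >> h.py <<'E'
def plan(pos,R,n=None):
    s=manip.read_state();p=np.array(s["eef_pos"]);r=Ro.from_quat(s["tcp_rot"])
    rv=(r.inv()*Ro.from_matrix(R)).as_rotvec();d=r.inv().apply(np.array(pos)-p)*1e3
    print("clock",s["clock"],"pos",p.round(4),"joints",np.round(s["joints"],2));print("tool-frame d mm",d.round(1),"norm",np.linalg.norm(d).round(1),"rotvec",rv.round(3),np.degrees(np.linalg.norm(rv)).round(1))
def Rtool(yaw,tilt):
    # tilt back (toward +hx) of the tool's body
    hx=Rz(yaw)@[1,0,0];hy=Rz(yaw)@[0,1,0];z=-(np.sin(tilt)*hx+np.cos(tilt)*np.array([0,0,1]))
    y=-hy; return np.column_stack([np.cross(y,z),y,z])
E
python3 - <<'E'
from h import *
import cv2
print(Ro.from_quat(manip.read_state()["tcp_rot"]).as_matrix().round(3))
hd=np.array([.629,.203,.119]);a=Rz(-.179)@[np.sin(.698),0,np.cos(.698)]
plan(hd+a*.13,Rtool(-.179,.698))
im=manip.camera("top")[:,:,::-1];cv2.imwrite("pics/t4.png",cv2.resize(im[130:230,355:465],None,fx=6,fy=6,interpolation=cv2.INTER_CUBIC))
E
```

```text
[[ 0.938  0.346  0.005]
 [ 0.346 -0.938 -0.004]
 [ 0.003  0.005 -1.   ]]
clock 7.125 pos [ 0.4645 -0.2239  0.3379] joints [-0.67 -0.15  1.77  0.    1.52  0.55]
tool-frame d mm [ 373.5 -302.   119. ] norm 494.8 rotvec [ 0.189 -0.685  0.509] 50.1
```

View pics/t4.png

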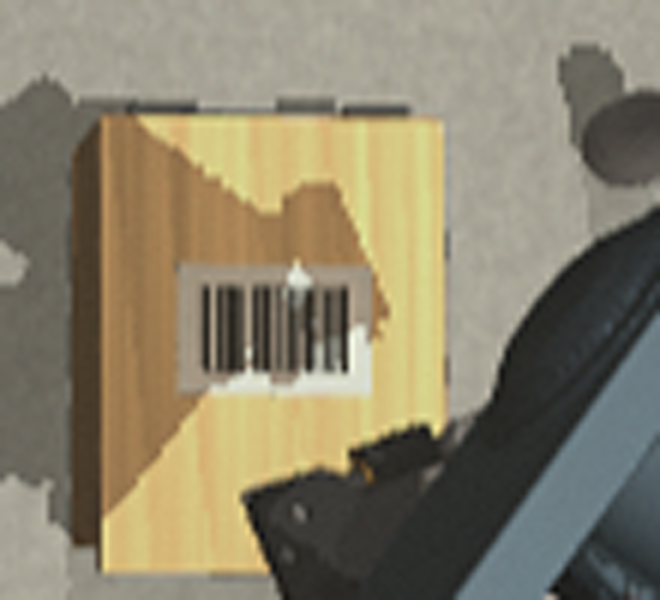

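>>> servo_tool:
  moves:
    - {"x":41,"y":-33,"z":0,"rx":0,"ry":0,"rz":0,"hand":80}
    - {"x":41,"y":-33,"z":0,"rx":0,"ry":0,"rz":0,"hand":80}
    - {"x":41,"y":-33,"z":0,"rx":0,"ry":0,"rz":0,"hand":80}
    - {"x":41,"y":-33,"z":0,"rx":0,"ry":0,"rz":0,"hand":80}
    - {"x":41,"y":-33,"z":0,"rx":0,"ry":0,"rz":0,"hand":80}
    - {"x":41,"y":-33,"z":0,"rx":0,"ry":0,"rz":0,"hand":80}
    - {"x":41,"y":-33,"z":0,"rx":0,"ry":0,"rz":0,"hand":80}
    - {"x":41,"y":-33,"z":0,"rx":0,"ry":0,"rz":0,"hand":80}

```text
clock: 8.18
eef_pos: [0.6803, 0.1394, 0.3312]
tcp_rot: [0.984, 0.175, -0.002, -0.0]
contact_force: [1.1, -0.3, -0.0]
opening: 0.0797
```

>>> servo_tool:
  moves:
    - {"x":0,"y":0,"z":0,"rx":0.0315,"ry":-0.114,"rz":0.085,"hand":80}
    - {"x":0,"y":0,"z":0,"rx":0.0315,"ry":-0.114,"rz":0.085,"hand":80}
    - {"x":0,"y":0,"z":0,"rx":0.0315,"ry":-0.114,"rz":0.085,"hand":80}
    - {"x":0,"y":0,"z":0,"rx":0.0315,"ry":-0.114,"rz":0.085,"hand":80}
    - {"x":0,"y":0,"z":0,"rx":0.0315,"ry":-0.114,"rz":0.085,"hand":80}
    - {"x":0,"y":0,"z":0,"rx":0.0315,"ry":-0.114,"rz":0.085,"hand":80}
    - {"x":0,"y":0,"z":0,"rx":0,"ry":0,"rz":0,"hand":80}

```text
clock: 9.05
eef_pos: [0.6804, 0.1369, 0.3289]
tcp_rot: [0.934, -0.084, -0.345, -0.032]
contact_force: [0.7, 0.2, 0.2]
opening: 0.0801
```

Run:
```python
from h import *
import cv2
hd=np.array([.629,.203,.119]);a=Rz(-.179)@[np.sin(.698),0,np.cos(.698)]
plan(hd+a*.13,Rtool(-.179,.698))
c=manip.get_calibration("wrist");np.savez("w5.npz",**{k:c[k] for k in("intrinsics","R","t")})
im=manip.camera("wrist")[:,:,::-1];cv2.imwrite("pics/w5.png",im)
lp=px((355,130),[(275,329)])
f=lambda p:(proj("top",[[p[0],p[1],.095]])-lp).ravel()
print("label",least_squares(f,[.55,-.22]).x)
```

```text
clock 9.05 pos [0.6804 0.1369 0.3289] joints [-0.01  0.72  0.85  0.15  2.27  1.8 ]
tool-frame d mm [ 87.8 -55.8  70.1] norm 125.4 rotvec [-0.002  0.01  -0.001] 0.6
label [ 0.5537206  -0.22364219]
```

View pics/w5.png

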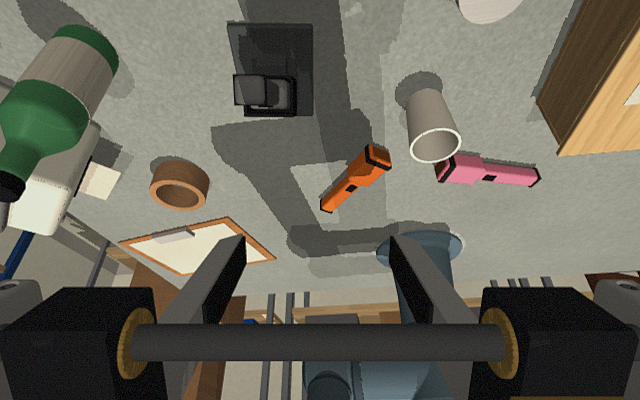

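Run:
```python
from h import *
import cv2
w=np.load("w5.npz");cal={"wrist":w}
a=Rz(-.179)@[np.sin(.698),0,np.cos(.698)]
hd=np.array([.629,.203,.119])
print("pred end",proj("wrist",[hd+.062*a,hd],cal))
pl=np.array([[67.5,50,10],[67.5,-50,10],[-67.5,-50,10],[-67.5,50,10]])/1e3
print("pred plate",proj("wrist",(Rz(-.179)@pl.T).T+[.5715,.2149,0],cal).round(1).tolist())
im=cv2.imread("pics/w5.png");cv2.imwrite("pics/w5c.png",cv2.resize(im[10:130,215:325],None,fx=5,fy=5,interpolation=cv2.INTER_CUBIC))
```

```text
pred end [[247.35044929  92.38399293]
 [259.67784161  94.62349729]]
pred plate [[222.7, 26.5], [310.0, 26.4], [311.7, 116.9], [243.6, 116.9]]
```

View pics/w5c.png

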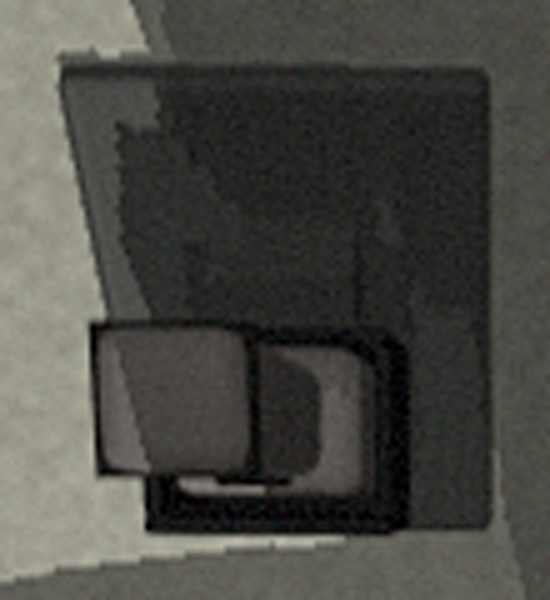

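>>> servo_tool:
  moves:
    - {"x":22,"y":-14,"z":0,"rx":0,"ry":0,"rz":0,"hand":80}
    - {"x":22,"y":-14,"z":0,"rx":0,"ry":0,"rz":0,"hand":80}
    - {"x":22,"y":-14,"z":0,"rx":0,"ry":0,"rz":0,"hand":80}
    - {"x":22,"y":-14,"z":0,"rx":0,"ry":0.01,"rz":0,"hand":80}
    - {"x":0,"y":0,"z":20,"rx":0,"ry":0,"rz":0,"hand":80}
    - {"x":0,"y":0,"z":20,"rx":0,"ry":0,"rz":0,"hand":80}
    - {"x":0,"y":0,"z":10,"rx":0,"ry":0,"rz":0,"hand":80}
    - {"x":0,"y":0,"z":0,"rx":0,"ry":0,"rz":0,"hand":80}

```text
clock: 10.1
eef_pos: [0.7243, 0.1875, 0.2393]
tcp_rot: [0.937, -0.083, -0.337, -0.031]
contact_force: [-0.7, 0.1, 0.6]
opening: 0.0798
```

Run:
```python
from h import *
import cv2
hd=np.array([.629,.203,.119]);a=Rz(-.179)@[np.sin(.698),0,np.cos(.698)]
plan(hd+a*.0,Rtool(-.179,.698))
c=manip.get_calibration("wrist");np.savez("w6.npz",**{k:c[k] for k in("intrinsics","R","t")})
print("pred end, hd",proj("wrist",[hd+.062*a,hd,hd-.05*a]).round(1).tolist())
im=manip.camera("wrist")[:,:,::-1];cv2.imwrite("pics/w6.png",im)
im=manip.camera("scene")[:,:,::-1];cv2.imwrite("pics/s6.png",cv2.resize(im[150:310,300:500],None,fx=3,fy=3,interpolation=cv2.INTER_CUBIC))
```

```text
clock 10.1 pos [0.7243 0.1875 0.2393] joints [0.05 0.9  0.73 0.18 2.19 1.85]
tool-frame d mm [  2.3   2.  154.2] norm 154.2 rotvec [-0.002 -0.007  0.002] 0.4
pred end, hd [[318.0, 209.2], [317.9, 190.8], [317.8, 180.4]]
```

View pics/w6.png

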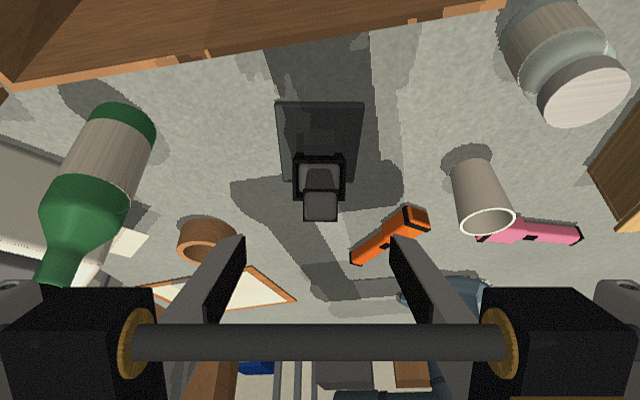

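View pics/s6.png

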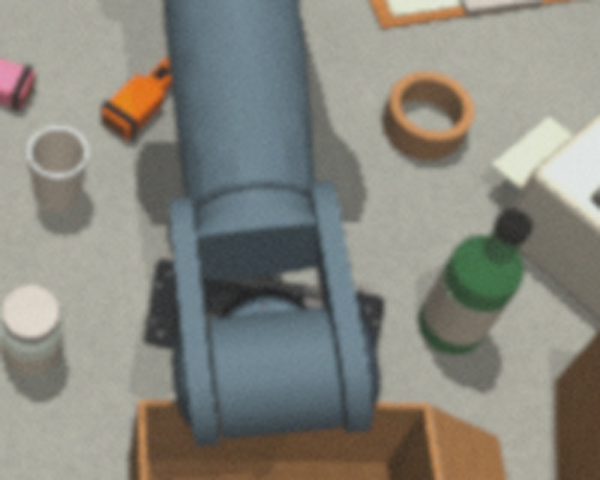

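>>> servo_tool:
  moves:
    - {"x":4,"y":3,"z":10,"rx":0,"ry":-0.007,"rz":0,"hand":80}
    - {"x":0,"y":0,"z":25,"rx":0,"ry":0,"rz":0,"hand":80}
    - {"x":0,"y":0,"z":25,"rx":0,"ry":0,"rz":0,"hand":80}
    - {"x":0,"y":0,"z":0,"rx":0,"ry":0,"rz":0,"hand":80}

```text
clock: 10.7
eef_pos: [0.6882, 0.1903, 0.1886]
tcp_rot: [0.935, -0.084, -0.343, -0.031]
contact_force: [0.5, -0.1, -0.1]
opening: 0.0798
```

Run:
```python
from h import *
import cv2
hd=np.array([.629,.203,.119]);a=Rz(-.179)@[np.sin(.698),0,np.cos(.698)]
plan(hd+a*.0,Rtool(-.179,.698))
print("pred end, hd",proj("wrist",[hd+.062*a,hd,hd-.05*a]).round(1).tolist())
im=manip.camera("wrist")[:,:,::-1];cv2.imwrite("pics/w7.png",im)
```

```text
clock 10.7 pos [0.6882 0.1903 0.1886] joints [0.06 0.84 0.91 0.17 2.07 1.84]
tool-frame d mm [-1.2 -1.8 92.2] norm 92.3 rotvec [-0.001  0.005  0.   ] 0.3
pred end, hd [[311.8, 246.2], [313.1, 214.2], [313.8, 197.5]]
```

View pics/w7.png

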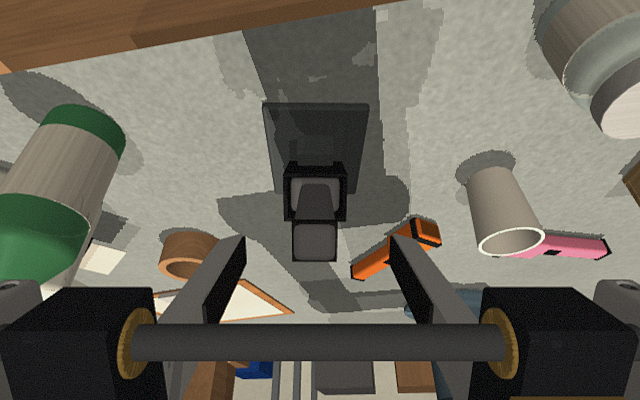

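>>> servo_tool:
  moves:
    - {"x":1,"y":0,"z":20,"rx":0,"ry":0,"rz":0,"hand":80}
    - {"x":0,"y":0,"z":22,"rx":0,"ry":0,"rz":0,"hand":80}
    - {"x":0,"y":0,"z":22,"rx":0,"ry":0,"rz":0,"hand":80}
    - {"x":0,"y":0,"z":14,"rx":0,"ry":0,"rz":0,"hand":80}
    - {"x":0,"y":0,"z":8,"rx":0,"ry":0,"rz":0,"hand":80}
    - {"x":0,"y":0,"z":0,"rx":0,"ry":0,"rz":0,"hand":80}

```text
clock: 11.5
eef_pos: [0.6363, 0.2002, 0.1244]
tcp_rot: [0.936, -0.084, -0.341, -0.032]
contact_force: [0.4, 0.3, 1.3]
opening: 0.08
```

Run:
```python
from h import *
import cv2
hd=np.array([.629,.203,.119]);a=Rz(-.179)@[np.sin(.698),0,np.cos(.698)]
plan(hd+a*.0,Rtool(-.179,.698));print(manip.read_state()["contact_force"])
im=manip.camera("wrist")[:,:,::-1];cv2.imwrite("pics/w8.png",im)
```

```text
clock 11.5 pos [0.6363 0.2002 0.1244] joints [0.07 0.78 1.13 0.17 1.91 1.82]
tool-frame d mm [-2.4 -1.4  9. ] norm 9.5 rotvec [-0.003  0.     0.001] 0.2
[0.40413852 0.27463893 1.33144275]
```

View pics/w8.png

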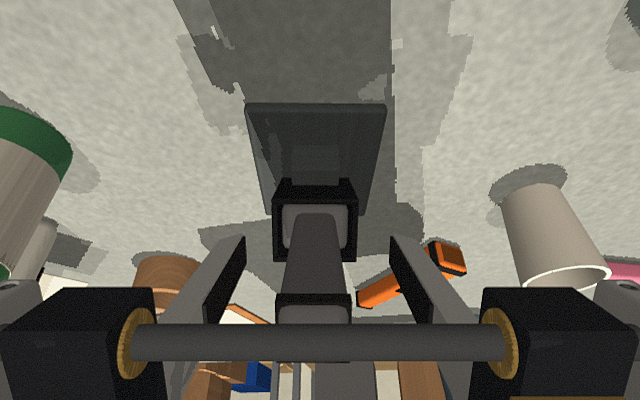

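>>> servo_tool:
  moves:
    - {"x":0,"y":0,"z":2,"rx":0,"ry":0,"rz":0,"hand":60}
    - {"x":0,"y":0,"z":0,"rx":0,"ry":0,"rz":0,"hand":40}
    - {"x":0,"y":0,"z":0,"rx":0,"ry":0,"rz":0,"hand":30}
    - {"x":0,"y":0,"z":0,"rx":0,"ry":0,"rz":0,"hand":15}
    - {"x":0,"y":0,"z":0,"rx":0,"ry":0,"rz":0,"hand":15}
    - {"x":0,"y":0,"z":0,"rx":0,"ry":0,"rz":0,"hand":15}
    - {"x":0,"y":0,"z":0,"rx":0,"ry":0,"rz":0,"hand":15}
  grip_force: 35

```text
clock: 12.42
eef_pos: [0.6347, 0.2006, 0.1226]
tcp_rot: [0.936, -0.084, -0.341, -0.032]
contact_force: [-0.7, 0.9, -0.3]
opening: 0.026
```

Gripped at a 26 mm opening, which matches the handle. Now I'll draw it straight back along the axis.

>>> servo_tool:
  moves:
    - {"x":0,"y":0,"z":-8,"rx":0,"ry":0,"rz":0,"hand":15}
    - {"x":0,"y":0,"z":-15,"rx":0,"ry":0,"rz":0,"hand":15}
    - {"x":0,"y":0,"z":-15,"rx":0,"ry":0,"rz":0,"hand":15}
    - {"x":0,"y":0,"z":-15,"rx":0,"ry":0,"rz":0,"hand":15}
    - {"x":0,"y":0,"z":0,"rx":0,"ry":0,"rz":0,"hand":15}

```text
clock: 13.05
eef_pos: [0.6697, 0.194, 0.1654]
tcp_rot: [0.936, -0.084, -0.339, -0.032]
contact_force: [-0.8, 0.1, 0.0]
opening: 0.0259
```

>>> servo_tool:
  moves:
    - {"x":0,"y":0,"z":-15,"rx":0,"ry":0,"rz":0,"hand":15}
    - {"x":0,"y":0,"z":-20,"rx":0,"ry":0,"rz":0,"hand":15}
    - {"x":0,"y":0,"z":-20,"rx":0,"ry":0,"rz":0,"hand":15}
    - {"x":0,"y":0,"z":-20,"rx":0,"ry":0,"rz":0,"hand":15}
    - {"x":0,"y":0,"z":-20,"rx":0,"ry":0,"rz":0,"hand":15}
    - {"x":0,"y":0,"z":0,"rx":0,"ry":0,"rz":0,"hand":15}

```text
clock: 13.8
eef_pos: [0.7296, 0.1828, 0.2369]
tcp_rot: [0.937, -0.084, -0.339, -0.032]
contact_force: [0.2, 0.5, -3.9]
opening: 0.0262
```

Run:
```python
from h import *
import cv2
plan([.6,0,.4],Rtool(-.179,0))
im=manip.camera("wrist")[:,:,::-1];cv2.imwrite("pics/w9.png",im)
```

```text
clock 13.8 pos [0.7296 0.1828 0.2369] joints [0.04 0.92 0.7  0.18 2.2  1.85]
tool-frame d mm [-177.5  202.6  -65.3] norm 277.1 rotvec [-0.004  0.695 -0.001] 39.8
```

View pics/w9.png

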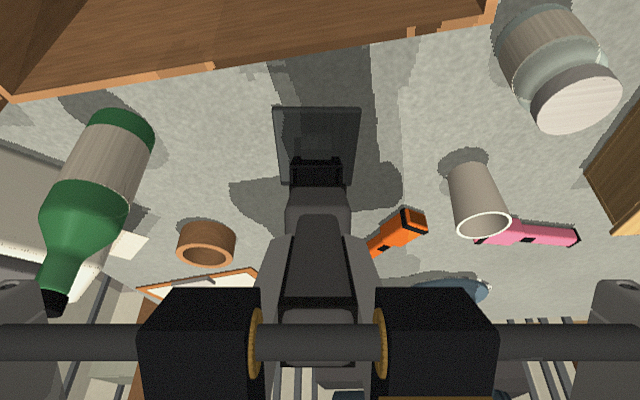

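>>> servo_tool:
  moves:
    - {"x":-25,"y":0,"z":0,"rx":0,"ry":0,"rz":0,"hand":15}
    - {"x":-35,"y":0,"z":0,"rx":0,"ry":0,"rz":0,"hand":15}
    - {"x":-35,"y":0,"z":0,"rx":0,"ry":0,"rz":0,"hand":15}
    - {"x":-35,"y":0,"z":0,"rx":0,"ry":0,"rz":0,"hand":15}
    - {"x":-20,"y":0,"z":0,"rx":0,"ry":0.05,"rz":0,"hand":15}
    - {"x":0,"y":0,"z":0,"rx":0,"ry":0.1,"rz":0,"hand":15}
    - {"x":0,"y":0,"z":0,"rx":0,"ry":0.1,"rz":0,"hand":15}
    - {"x":0,"y":0,"z":0,"rx":0,"ry":0.1,"rz":0,"hand":15}

```text
clock: 14.85
eef_pos: [0.6144, 0.2036, 0.3314]
tcp_rot: [0.981, -0.088, -0.172, -0.016]
contact_force: [0.2, -0.3, -2.1]
opening: 0.0255
```

>>> servo_tool:
  moves:
    - {"x":0,"y":0,"z":0,"rx":0,"ry":0.1,"rz":0,"hand":15}
    - {"x":0,"y":0,"z":0,"rx":0,"ry":0.1,"rz":0,"hand":15}
    - {"x":0,"y":0,"z":0,"rx":0,"ry":0.1,"rz":0,"hand":15}
    - {"x":0,"y":0,"z":0,"rx":0,"ry":0.045,"rz":0,"hand":15}
    - {"x":0,"y":0,"z":0,"rx":0,"ry":0,"rz":0,"hand":15}

```text
clock: 15.48
eef_pos: [0.6136, 0.2038, 0.3315]
tcp_rot: [0.996, -0.09, -0.003, -0.001]
contact_force: [-0.2, -0.1, -2.5]
opening: 0.0258
```

Run:
```python
from h import *
plan([.5525,-.2235,.318],Rtool(-.179,0))
```

```text
clock 15.475 pos [0.6136 0.2038 0.3315] joints [0.14 0.18 1.45 0.   1.52 1.89]
tool-frame d mm [ 16.1 431.4  12.7] norm 431.9 rotvec [-0.002  0.006 -0.   ] 0.4
```

>>> servo_tool:
  moves:
    - {"x":0,"y":20,"z":0,"rx":0,"ry":0,"rz":0,"hand":15}
    - {"x":2,"y":40,"z":0,"rx":0,"ry":0,"rz":0,"hand":15}
    - {"x":2,"y":40,"z":0,"rx":0,"ry":0,"rz":0,"hand":15}
    - {"x":2,"y":40,"z":0,"rx":0,"ry":0,"rz":0,"hand":15}
    - {"x":2,"y":40,"z":0,"rx":0,"ry":0,"rz":0,"hand":15}
    - {"x":2,"y":40,"z":0,"rx":0,"ry":0,"rz":0,"hand":15}
    - {"x":2,"y":40,"z":0,"rx":0,"ry":0,"rz":0,"hand":15}
    - {"x":2,"y":40,"z":0,"rx":0,"ry":0,"rz":0,"hand":15}

```text
clock: 16.48
eef_pos: [0.5744, -0.0966, 0.3313]
tcp_rot: [0.996, -0.091, -0.002, -0.001]
contact_force: [-0.2, -0.8, -2.8]
opening: 0.0257
```

>>> servo_tool:
  moves:
    - {"x":2,"y":40,"z":0,"rx":0,"ry":0,"rz":0,"hand":15}
    - {"x":0,"y":40,"z":0,"rx":0,"ry":0,"rz":0,"hand":15}
    - {"x":0,"y":30,"z":4,"rx":0,"ry":0,"rz":0,"hand":15}
    - {"x":0,"y":15,"z":4,"rx":0,"ry":0,"rz":0,"hand":15}
    - {"x":0,"y":0,"z":4,"rx":0,"ry":0,"rz":0,"hand":15}
    - {"x":0,"y":0,"z":0,"rx":0,"ry":0,"rz":0,"hand":15}

```text
clock: 17.23
eef_pos: [0.5547, -0.2165, 0.3188]
tcp_rot: [0.996, -0.09, -0.002, -0.002]
contact_force: [0.1, 0.3, -2.7]
opening: 0.0263
```

Run:
```python
from h import *
import cv2
plan([.5525,-.2235,.318],Rtool(-.179,0))
for n in("scene","top","wrist"):
    im=manip.camera(n)[:,:,::-1]
    if n=="scene": im=cv2.resize(im[120:280,150:350],None,fx=3,fy=3,interpolation=cv2.INTER_CUBIC)
    cv2.imwrite(f"pics/{n}10.png",im)
```

```text
clock 17.225 pos [ 0.5547 -0.2165  0.3188] joints [-0.56  0.06  1.6   0.    1.49  1.19]
tool-frame d mm [-1.   7.2  0.8] norm 7.3 rotvec [-0.003  0.005 -0.   ] 0.3
```

View pics/scene10.png

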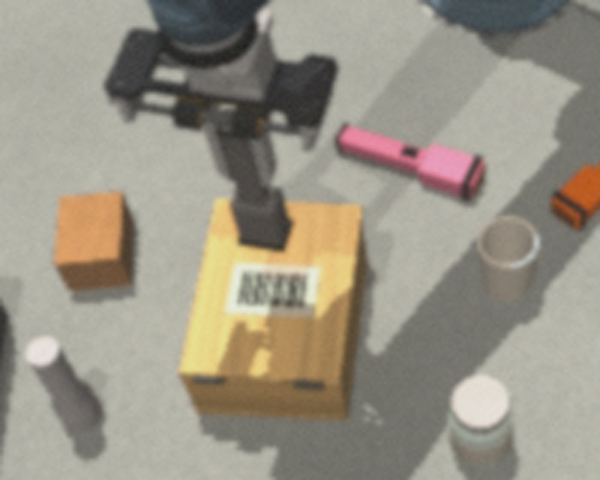

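View pics/top10.png

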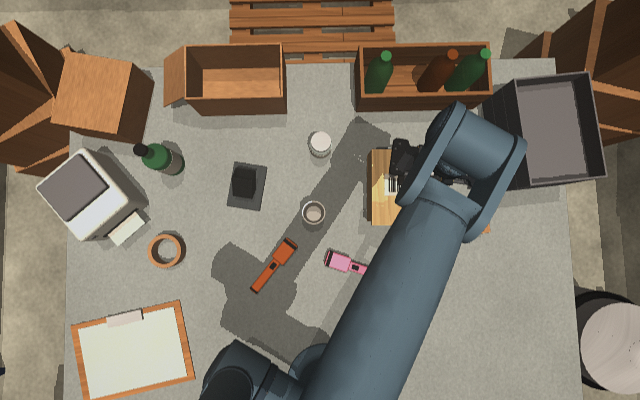

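View pics/wrist10.png

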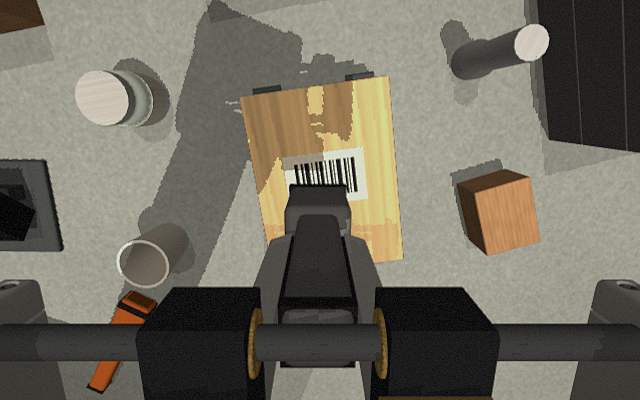

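Run:
```python
from h import *
p=np.array(manip.read_state()["eef_pos"]);R=Ro.from_quat(manip.read_state()["tcp_rot"]).as_matrix()
for d in(.12,.125,.13):
    c=p+R[:,2]*d
    q=[c+R[:,0]*.016*i+R[:,1]*.022*j for i,j in((1,1),(1,-1))]
    print(d,c.round(4),((proj("scene",q)-[150,120])*3).round(0).tolist())
H=Rz(-.041)
L=np.array([[30,45,0],[30,-45,0]])/1e3
for c in([.5506,-.223,.095],[.5537,-.2236,.095]): print(proj("wrist",(H@L.T).T+c).round(1).tolist(), ((proj("scene",(H@L.T).T+c)-[150,120])*3).round().tolist())
```

```text
0.12 [ 0.5548 -0.2162  0.1997] [[237.0, 247.0], [281.0, 254.0]]
0.125 [ 0.5548 -0.2161  0.1947] [[238.0, 250.0], [282.0, 257.0]]
0.13 [ 0.5548 -0.2161  0.1897] [[239.0, 252.0], [283.0, 260.0]]
[[279.1, 159.7], [359.9, 148.5]] [[312.0, 316.0], [225.0, 312.0]]
[[279.0, 156.8], [360.0, 145.6]] [[312.0, 319.0], [224.0, 315.0]]
```

>>> servo_tool:
  moves:
    - {"x":0,"y":4,"z":0,"rx":0,"ry":0,"rz":0,"hand":15}
    - {"x":0,"y":3,"z":0,"rx":0,"ry":0,"rz":0,"hand":15}
    - {"x":0,"y":0,"z":0,"rx":0,"ry":0,"rz":0,"hand":15}
    - {"x":0,"y":0,"z":0,"rx":0,"ry":0,"rz":0,"hand":15}
    - {"x":0,"y":0,"z":0,"rx":0,"ry":0,"rz":0,"hand":15}
    - {"x":0,"y":0,"z":0,"rx":0,"ry":0,"rz":0,"hand":15}

```text
clock: 18.12
eef_pos: [0.5536, -0.2243, 0.3195]
tcp_rot: [0.996, -0.09, -0.002, -0.001]
contact_force: [0.2, -0.3, -1.8]
opening: 0.0258
```

Run:
```python
from h import *
import cv2
s=manip.read_state();p=np.array(s["eef_pos"]);R=Ro.from_quat(s["tcp_rot"]).as_matrix()
im=manip.camera("scene")[:,:,::-1].copy()
k=8;o=np.array([210,160]);c8=cv2.resize(im[o[1]:o[1]+65,o[0]:o[0]+70],None,fx=k,fy=k,interpolation=cv2.INTER_CUBIC)
w=manip.camera("wrist")[:,:,::-1].copy();ow=np.array([250,130]);kw=4;cw=cv2.resize(w[130:380,250:400],None,fx=3,fy=3);kw=3
def box(d,hx,hy): return [p+R[:,2]*d+R[:,0]*hx*i+R[:,1]*hy*j for i,j in((1,1),(1,-1),(-1,-1),(-1,1))]
for P,col in((box(.125,.016,.022),(0,0,255)),(box(.055,.016,.022),(0,255,0)),(box(-.057,.012,.013),(255,0,0))):
    for n,im_,off,kk in(("scene",c8,o,k),("wrist",cw,ow,kw)):
        for q in proj(n,P): cv2.circle(im_,tuple(int(v) for v in (q-off+.5)*kk),4,col,1)
cv2.imwrite("pics/s11.png",c8);cv2.imwrite("pics/w11.png",cw[:590])
```

```text
(no output)
```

View pics/s11.png

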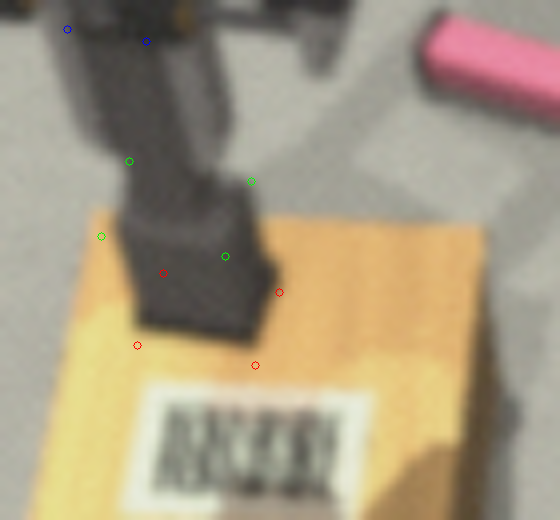

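View pics/w11.png

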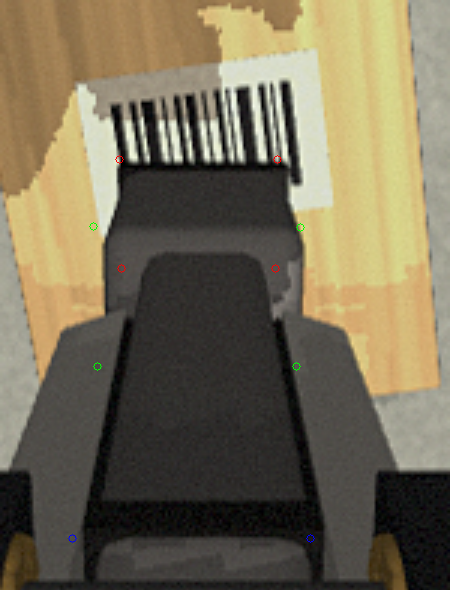

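Run:
```python
from h import *
s=manip.read_state();p=np.array(s["eef_pos"]);R=Ro.from_quat(s["tcp_rot"]).as_matrix()
wm=(np.array([(120,165),(288,165),(108,234),(302,234),(87,503),(316,503)])+.5)/3-.5+[250,130]
sm=(np.array([(137,330),(252,345)])+.5)/8-.5+[210,160]
# scanner pts: x_tool, y_tool, distance from nose
# image right is +tool y
P=np.array([[16,-22,0],[16,22,0],[16,-22,70],[16,22,70],[12,-13,182],[12,13,182]])/1e3
def pos(q):
    dx,dy,d,th=q
    N=Ro.from_euler('y',th).as_matrix()
    L=np.column_stack([P[:,0],P[:,1],-P[:,2]])
    L=(N@L.T).T+[dx,dy,d]
    return (R@L.T).T+p
def f(q):
    X=pos(q)
    return np.r_[(proj("wrist",X)-wm).ravel(),2*(proj("scene",X[[1,0]])-sm).ravel()]
for q0 in([0,0,.12,0],):
    o=least_squares(f,q0,loss='soft_l1');print(o.x.round(4),o.fun.reshape(-1,2).round(1).tolist())
    nose=p+R@np.array([o.x[0],o.x[1],o.x[2]]);print("nose",nose)
```

```text
[-0.0046  0.0012  0.1275 -0.0381] [[1.5, 2.4], [-2.5, 2.5], [-2.4, -1.0], [0.8, -1.0], [-0.2, 0.2], [1.1, 0.2], [0.4, 2.3], [1.0, 3.4]]
nose [ 0.54852707 -0.22430863  0.19194542]
```

>>> servo_tool:
  moves:
    - {"x":3,"y":0,"z":0,"rx":0,"ry":0,"rz":0,"hand":15}
    - {"x":2,"y":0,"z":0,"rx":0,"ry":0,"rz":0,"hand":15}
    - {"x":0,"y":0,"z":0,"rx":0,"ry":0,"rz":0,"hand":15}
    - {"x":0,"y":0,"z":0,"rx":0,"ry":0,"rz":0,"hand":15}
    - {"x":0,"y":0,"z":0,"rx":0,"ry":0,"rz":0,"hand":15}
    - {"x":0,"y":0,"z":0,"rx":0,"ry":0,"rz":0,"hand":15}
    - {"x":0,"y":0,"z":0,"rx":0,"ry":0,"rz":0,"hand":15}

```text
clock: 19.1
eef_pos: [0.5585, -0.2252, 0.3195]
tcp_rot: [0.996, -0.09, -0.002, -0.001]
contact_force: [0.2, 0.1, -2.7]
opening: 0.0258
```

Run:
```python
from h import *
s=manip.read_state();print(np.round(s["eef_pos"],4),np.abs(s["dq"]).max(),s["opening"],np.round(s["contact_force"],1),s["clock"])
manip.close_job()
```

```text
[ 0.5585 -0.2252  0.3195] 0.0014014057134896442 0.025753503075351843 [ 0.2  0.1 -2.7] 19.1
the job is handed in; nothing more can be done
```

I pushed the lid down until it seated, then drew the grey scanner out along its slanted axis. I turned it nose down over the label and handed the job in at 19.1 s with it still in the gripper.

**Last checks**
- **Lid:** it met a hard stop at about 10 N with the fingertip at the closed height. The pictures taken afterwards show it still flat.
- **Grip:** the opening is 25.8 mm, which matches the handle. The arm is at rest, and the tool carries about 2–3 N, consistent with the scanner's weight.
- **Nose position:** I estimate it about 5 mm sideways of the label's centre and about 97 mm above it. The tilt is about 0.04 rad from vertical. I shifted it 5 mm after that fit and did not photograph it again.
- **Other things on the table:** none looked moved in the last top and wrist pictures, though I did not measure their positions.

**Disagreements**
- The final fit of the scanner's pose left errors of 2–3 pixels. The nose height is therefore only good to about 15 mm, still inside the allowed 60–150 mm.
- In the first box fit, one rim corner was 3 pixels off.
- Two estimates of the label's centre differed by 3 mm.

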